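Start the wing knob on its stud and clamp the offcut

ROBOT

A 6-joint arm with a two-finger parallel gripper is mounted at the origin on a cart in front of the work surface, level with it; the furniture and walls round the work are solid. World frame = base frame: x ahead of the robot, y to its left, z up, the work surface at z = 0. Lengths are in m, angles in rad, forces in N, time in s.
With the tool pointing down it reaches from about 0.275 to 0.775 m from the base axis. Payload 14.6 kg.
Tool frame: the origin (TCP) lies between the finger pads; the fingertips stand 14 mm ahead of it and the grasp point (between the pads) lies 5 mm behind it; z points along the fingers, y is the line along which they close (so a half turn about z gives the same grasp; the last joint's range is limited). The gripper opens to 85 mm and grips with 20 to 120 N. Pads are 22 mm wide; open, the fingers measure 114 mm over their backs; the gripper's body (76 mm by 85 mm) begins 54 mm behind the grasp point. The pads swing forward as they close: fully open they stand 13 mm farther back than shut.
Start: joints at [1.001, 0.263, -0.048, 1.259, 0, 1.415], TCP at [0.212, 0.48, 0.245] pointing down, gripper open.
Joint ranges: [-2.65, 2.65], [-0.89, 1.7], [-1.18, 1.37], [-2.13, 2.11], [-1.35, 1.29], [-3.14, 3.14]. Speed limits (rad/s): [1.89, 1.89, 2.57, 2.79, 3.14, 3.14].

INTERFACE

Orientations are given as a unit quaternion [w, x, y, z].
In Python, from cell import arm gives the robot as it stands.
- The arm moves only by the tool play_rows, never from a script. Its argument "motion" is a list of rows, each a list of 7 numbers: the shift along the world's x, y, z as a fraction of full scale, then the turn, a rotation vector about the world's x, y, z as a fraction of full scale, then the gripper command: -1 is shut, 1 is fully open, values between are in proportion. In form: [[dx, dy, dz, wx, wy, wz, claw], ...]. A call has 1 to 12 rows; each row shifts and turns the commanded pose from where the row before left it; what a row does not reach is not made up. Full scale, the value 1, is 0.08 m for a shift and 2 rad for a turn. A row lasts 1/10 s, in which the tool goes at most 50 mm and 8.59 degrees, less where a joint would pass 70% of its speed; a pose out of reach is approached as far as the arm can. A call with a number of a shift or a turn outside -1 to 1 is refused whole. A call with a gripper value outside its range is refused whole. The fingers move at their own pace and stop on an object; "force" is the grip in N (left out, the last holds). Time passes only in rows, so rows that do not move let the fingers close. It gives the time, the measured TCP pose, the force, the opening and the grip force at its end, in the units of the state.
- arm.sense(): the state, without advancing time (a new reading comes with each control period).
- arm.get_image(name): name is "scene" or "top"; returns a dict with "color" (400x640x3 uint8, red, green, blue), "depth" (400x640 float32, m along the optical axis (not along the pixel's ray), 0 where there is no reading), "vfov" (degrees; the focal length in pixels is half the picture's height over the tangent of half this angle, whatever the lens; pixels are square), "cx", "cy" (the principal point, pixels), "k1" (the pictures are not rectified: a ray, as slopes to the right and down, at radius r is drawn at 1 + k1 r^2 times it, then the intrinsics apply), "R" (3x3) and "t" (3): a world point X has camera coordinates R X + t. Camera axes: x right, y down, z forward; pixel columns grow to the right and rows downward; lengths in m; the calibration is good to about 2 mm. A picture is of the moment at which its call begins.
- arm.hand_in(): hands the job in; it is judged then, once.
Trained networks look in the newest picture that a camera, given by its name, has taken for a name from the list of things; names that differ only in an ending like _2 or _b are one class to them, and where a whole thing is asked for, a point or a joint stands for the part that bears it (a point fixed in the world has none). Each returns a list of dicts, best first, with "conf" (0 to 1); they miss things now and then, are a little off and sometimes report something else, mostly with a low value. They report only what shows in the picture. A call takes as long as a camera call. They do not tell look-alikes from the thing itself.
- arm.outline_of(camera, target): "region" (400x640 bool, what is visible of it) and "centre" ([column, row] in pixels, amid what is visible of it).
The state is a dict: "time": time; "q": joint angles; "joint_vel": joint speeds; "effort": joint torques, N m; "eef_pos": TCP position; "tool_rot": TCP orientation; "force": force on the tool from outside, world axes, zero at the start; "torque": the same for the moment, N m; "opening": finger opening in m; "grasp_force": force on a finger pad.
Only numpy, scipy, OpenCV 4.12 (cv2) and the standard library are available. Lean on these libraries where they do the work, as an engineer would, in place of code of your own. Each camera call takes 0.05 s, during which the arm holds its last target. There are 200 camera calls.

TASK

Clamp the walnut offcut in the hold-down: the wing knob only sits loose on top of its stud, so turn it backwards (anticlockwise from above) until its thread drops in, then turn it forwards (clockwise) until it is snug and the clamp bar presses on the offcut, and let go. Never force the knob against a stop in either direction, and leave the offcut and the things round the hold-down where they are.

Things in the scene. Friction and masses are not known exactly. Their poses are not given: they have to be found in the camera images.
- hold_down: Fixed hold-down: plywood board 185 x 120 x 12 mm with steel stud, steel clamp bar and low wooden fence. Origin on the table under the stud's axis; z up, x along the bar from its hinge (x = -50 mm, 41 mm high) to its nose (x = +60 mm). The stud cannot turn in use. Its thread is coarse, right-handed, with three starts 120 degrees apart; the angle at which they lie varies and is not given.
- stud_top (a point): On the stud's axis, 55 mm above the table, level with the flat tops of its three thread ridges, on which a loose knob rests by three inner lugs. Each ridge has an upright stop at its clockwise end and a gap at its anticlockwise end. Turning the loose knob clockwise only jams it on the stops. The knob drops at the gaps, 0.3 to 1.35 rad anticlockwise; turning farther back jams it too.
- knob_seat (a point): On the stud's axis, 46 mm above the table: the clamped height of the knob's rim. The drop gap is some 0.15 rad wide. Then clockwise turning runs the lugs under ridges: 4 mm down per rad once they touch. Nose meets offcut about 1.0 rad forward of the backward stop; snug at 1.15 to 1.35, dead stop at 1.6 rad. Loose turning takes under 0.03 N m, tightening 0.1 to 0.25; 0.1 marks the backward stop.
- clamp_bar: Slotted steel clamp bar, about 128 x 56 x 10 mm; origin on its hinge, x towards the nose. A spring holds it up: its top at the stud is then 47.6 mm above the table, its nose 3.5 mm clear of the offcut. Once the knob has pushed it 1.6 mm down at the stud (2 to 4 N), the round rubber nose (spring-like, preload 2.5 N, 1 N per mm) meets the offcut.
- knob: Loose black wing knob, 0.12 kg, 46 mm high; origin at the centre of its lower rim, z up. 0 to 19 mm: hollow skirt 48 mm across, about 1.5 mm side play on the stud. 19 to 46 mm: flat-sided wing, 58 mm along x, 18 mm thick along y. Origin height over the table: 54 mm loose on the ridges, 47.6 mm once dropped, 45 to 46 mm clamped. It drops by its own weight if free to slide down.
- offcut: Walnut offcut 42 x 110 x 22 mm with a sawn wedge end, loose on the hold-down's board under the bar's nose (board top 12 mm, offcut top 34 mm). Origin at the centre of its underside.
- stain_tin: Bystander: round tin, 75 mm across, 56 mm high, beside the hold-down. Origin at the centre of its underside.
- masking_roll: Bystander: roll of masking tape, 105 mm across, 25 mm high, lying flat on the other side. Origin at the centre of its underside.
- pencil: Bystander: carpenter's pencil, 171 mm long, 8 mm thick, on the near side. Origin at the centre of its underside.
There are look-alikes about, which are no part of the job. Several things have the shape of the knob; the one meant has the colours described above. Of the things that look like the offcut, the larger one is meant.

How it is judged:
By the outcome, as a careful person would: the job done as asked, in the order asked, and still so for the second after the job is handed in, with the robot touching nothing.
It also fails if it takes over 64 s, if anything falls off the work surface, if the arm or the gripper's body presses on something with over 40 N, if the wrist force passes 120 N, or if a joint passes its speed limit or range.

## Working session

There is one attempt and no reset: what is moved stays moved. The work goes in short steps, Python scripts to look and compute and a tool call to move; the robot and the scene stay as the last step left them, time stands still between calls to the robot, and variables do not carry over. Pictures are saved under pics/ and viewed, at most 10 in all, crops included, and the job is handed in when it is done.

Besides the shell and the picture viewer there is one more tool, called after ">>>" by a JSON object that holds its "method" and its "body", one argument or row to a line. play_rows: Moves the arm, as the interface text tells. Its arguments: {"type":"object","properties":{"motion":{"type":"array"},"force":{"type":"number"}},"required":["motion"]}

```bash
mkdir -p pics
cat > h.py <<'E'
import numpy as np, cv2
from cell import arm
def K(im):
    f=200/np.tan(np.radians(im["vfov"]/2)); return f
def world(im,u,v,d=None):
    f=K(im); u=np.atleast_1d(u).astype(float); v=np.atleast_1d(v).astype(float)
    xd=(u-im["cx"])/f; yd=(v-im["cy"])/f; x,y=xd.copy(),yd.copy()
    for _ in range(20):
        s=1+im["k1"]*(x*x+y*y); x,y=xd/s,yd/s
    if d is None: d=im["depth"][v.round().astype(int),u.round().astype(int)]
    P=np.stack([x*d,y*d,np.ones_like(x)*d],1)
    return (P-im["t"])@im["R"]
def proj(im,X):
    c=np.atleast_2d(X)@im["R"].T+im["t"]; x=c[:,0]/c[:,2];y=c[:,1]/c[:,2]
    s=1+im["k1"]*(x*x+y*y); f=K(im)
    return np.stack([f*x*s+im["cx"],f*y*s+im["cy"]],1)
def save(im,n,box=None,k=1):
    a=im["color"][:,:,::-1]
    if box: a=a[box[1]:box[3],box[0]:box[2]]
    cv2.imwrite("pics/"+n,cv2.resize(a,None,fx=k,fy=k,interpolation=cv2.INTER_CUBIC))
E
python3 - <<'E'
from h import *
ims={c:arm.get_image(c) for c in("scene","top")}
a=np.vstack([ims[c]["color"] for c in ims])[:,:,::-1]
cv2.imwrite("pics/a.png",cv2.resize(a,None,fx=.75,fy=.75,interpolation=cv2.INTER_AREA))
for c in ims:
  im=ims[c]
  for n in["knob","hold_down","offcut","clamp_bar"]:
    for o in arm.outline_of(c,n):
      v,u=np.nonzero(o["region"]); P=world(im,u,v)[im["depth"][v,u]>0]
      print(c,n,round(o["conf"],2),np.round(o["centre"]),len(u),np.round(np.median(P,0),3),np.round(P[:,2].max(),3))
print(arm.sense())
E
```

```text
scene knob 0.85 [396. 236.] 363 [ 0.618 -0.136  0.024] 0.05
scene knob 0.84 [269. 197.] 259 [0.556 0.22  0.023] 0.048
scene knob 0.78 [324. 202.] 489 [0.565 0.033 0.08 ] 0.102
scene hold_down 0.76 [320. 222.] 2000 [0.553 0.022 0.015] 0.057
scene offcut 0.86 [284. 266.] 324 [ 0.365 -0.035  0.016] 0.019
scene offcut 0.74 [349. 218.] 227 [ 0.603 -0.015  0.029] 0.042
top knob 0.95 [379. 141.] 359 [ 0.627 -0.126  0.042] 0.05
top knob 0.61 [226. 167.] 351 [0.566 0.229 0.04 ] 0.051
top knob 0.58 [310. 163.] 358 [0.569 0.036 0.098] 0.104
top hold_down 0.61 [318. 168.] 3066 [0.57  0.029 0.015] 0.097
top offcut 0.71 [306. 138.] 367 [0.633 0.046 0.034] 0.052
top offcut 0.59 [339. 248.] 368 [ 0.374 -0.025  0.016] 0.02
top clamp_bar 0.92 [319. 153.] 873 [0.593 0.031 0.048] 0.092
{'time': 0.5, 'q': array([ 1.00069555e+00,  2.63149367e-01, -4.83431638e-02,  1.25942231e+00,
       -8.69974314e-06,  1.41546323e+00]), 'joint_vel': array([ 2.66350840e-04, -1.89167698e-03,  2.39370992e-04,  1.33795332e-03,
        3.47319418e-05, -6.83676531e-04]), 'effort': array([-2.81414737e-03, -6.37028003e+01,  3.84588397e+01,  1.77422364e-03,
       -8.01538863e-05,  1.49404531e-06]), 'eef_pos': array([0.21157375, 0.48045612, 0.24523682]), 'tool_rot': array([-1.69590237e-05,  2.05900506e-01,  9.78572929e-01, -5.69464025e-05]), 'force': array([-0.38850025,  0.04590966,  0.00630138]), 'torque': array([ 0.0375411 , -0.00488555,  0.04030049]), 'grasp_force': 0.0, 'opening': 0.08556014383947239}
```

View pics/a.png

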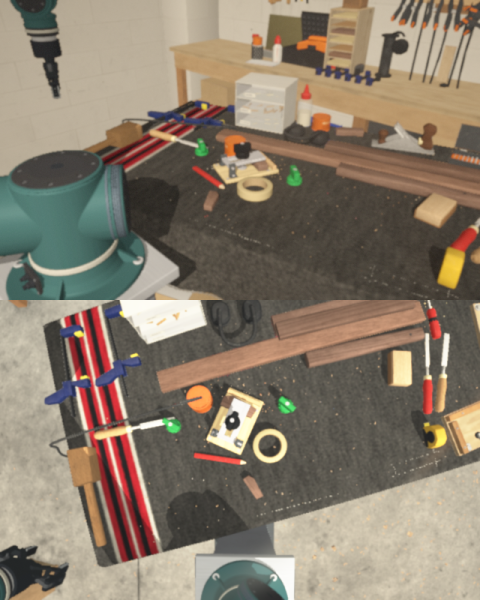

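Run:
```python
from h import *
im=arm.get_image("top"); save(im,"b.png",(200,90,440,270),3.3)
d=im["depth"]; v,u=np.mgrid[60:300,180:450]; v=v.ravel();u=u.ravel()
P=world(im,u,v); 
near=np.hypot(P[:,0]-.57,P[:,1]-.035)<.06
W=P[near&(P[:,2]>.09)]
r=cv2.minAreaRect((W[:,:2]*1000).astype(np.float32)); print("wing",len(W),r,W.mean(0))
S=P[near&(P[:,2]>.062)&(P[:,2]<.08)]; print("skirt",len(S),S.mean(0) if len(S) else 0)
# fit: grid median
c=cv2.PCACompute(W[:,:2].astype(np.float32),None); print(c)
for n in["stain_tin","masking_roll","pencil","clamp_bar","hold_down"]:
    for o in arm.outline_of("top",n):
      vv,uu=np.nonzero(o["region"]); Q=world(im,uu,vv); print(n,round(o["conf"],2),o["centre"],np.round(np.median(Q,0),3),cv2.minAreaRect((Q[:,:2]*1000).astype(np.float32)))
print(im["t"],-im["R"].T@im["t"],K(im))
```

```text
wing 222 ((571.365234375, 38.19013214111328), (18.024168014526367, 57.5645637512207), 65.25336456298828) [0.57081832 0.03789745 0.09955247]
skirt 147 [0.56989885 0.03555185 0.07211016]
(array([[0.5708182 , 0.03789746]], dtype=float32), array([[ 0.90515184, -0.42508826],
       [ 0.42508826,  0.90515184]], dtype=float32))
stain_tin 0.92 [268.1, 136.3] [0.643 0.137 0.054] ((558.5285034179688, 97.51126098632812), (272.2516174316406, 73.03268432617188), 26.896825790405273)
masking_roll 0.57 [365.5, 180.8] [ 0.504 -0.078  0.025] ((504.84503173828125, -64.11640167236328), (131.63734436035156, 106.63261413574219), 88.17838287353516)
pencil 0.6 [290.1, 211.6] [0.46  0.082 0.009] ((460.9449768066406, 81.39927673339844), (162.62823486328125, 14.433658599853516), 81.86798858642578)
clamp_bar 0.61 [318.7, 152.7] [0.593 0.029 0.048] ((550.8049926757812, 38.442378997802734), (88.0760269165039, 186.87611389160156), 84.61725616455078)
hold_down 0.91 [317.2, 167.0] [0.572 0.028 0.015] ((575.8268432617188, 30.851890563964844), (143.23458862304688, 205.4678955078125), 67.79846954345703)
[0.0262255  0.49525153 0.89588977] [0.45364786 0.00336385 0.91802649] 381.9515404607639
```

View crop.

View pics/b.png

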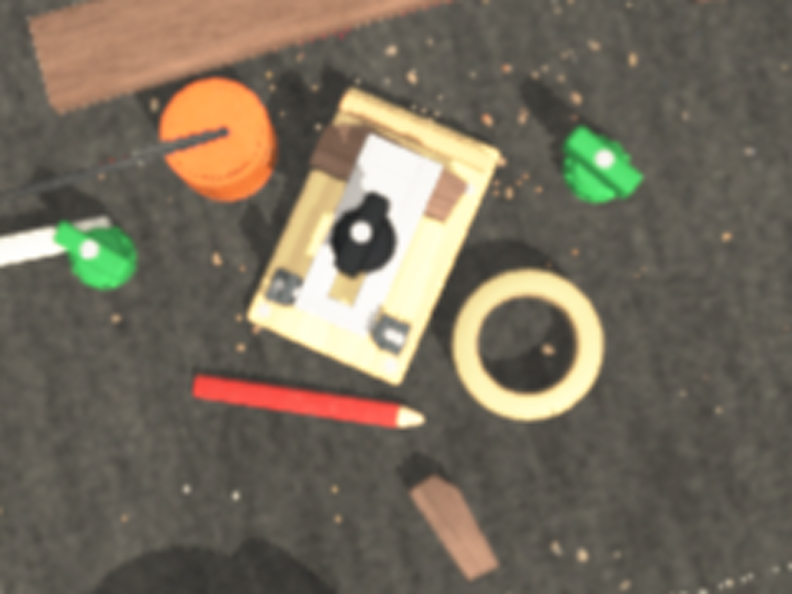

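Run:
```python
from h import *
im=arm.get_image("top")
u=np.array([205,215,230,245,255,262,267]);v=149-(u-200)*20/68
for du in(-1,0,1): print(np.round(world(im,u,v+du),3).tolist())
v,u=np.mgrid[0:400,0:640];P=world(im,u.ravel(),v.ravel());ok=im["depth"].ravel()>0
b=(P[:,0]>.3)&(P[:,0]<.8)&(P[:,1]>-.1)&(P[:,1]<.35)&ok&(P[:,2]>.065)
print(b.sum()); Q=P[b]; print(np.round(Q[np.hypot(Q[:,0]-.57,Q[:,1]-.037)>.05][::6],3).tolist())
import json
s=arm.get_image("scene"); Y,X=np.mgrid[0:400,0:640];P=world(s,X.ravel(),Y.ravel())
W=P[(np.hypot(P[:,0]-.57,P[:,1]-.037)<.045)&(P[:,2]>.078)&(P[:,2]<.12)]
r=cv2.minAreaRect((W[:,:2]*1000).astype(np.float32)); print("wing scene",len(W),r,W[:,2].max())
```

```text
[[0.603, 0.27, 0.092], [0.608, 0.246, 0.098], [0.618, 0.212, 0.099], [0.625, 0.176, 0.112], [0.631, 0.154, 0.113], [0.635, 0.139, 0.115], [0.639, 0.129, 0.11]]
[[0.601, 0.27, 0.091], [0.607, 0.247, 0.093], [0.616, 0.212, 0.098], [0.623, 0.176, 0.11], [0.629, 0.155, 0.112], [0.633, 0.139, 0.113], [0.637, 0.129, 0.109]]
[[0.599, 0.271, 0.089], [0.604, 0.246, 0.095], [0.613, 0.211, 0.1], [0.622, 0.178, 0.104], [0.627, 0.155, 0.11], [0.632, 0.14, 0.108], [0.634, 0.129, 0.111]]
774
[[0.64, 0.131, 0.109], [0.637, 0.135, 0.111], [0.634, 0.15, 0.115], [0.635, 0.137, 0.113], [0.635, 0.124, 0.111], [0.632, 0.143, 0.115], [0.633, 0.131, 0.112], [0.63, 0.161, 0.113], [0.631, 0.148, 0.111], [0.632, 0.136, 0.105], [0.628, 0.17, 0.112], [0.628, 0.156, 0.115], [0.63, 0.145, 0.106], [0.626, 0.178, 0.113], [0.626, 0.165, 0.113], [0.627, 0.153, 0.106], [0.624, 0.18, 0.114], [0.625, 0.168, 0.11], [0.625, 0.156, 0.106], [0.622, 0.179, 0.11], [0.624, 0.167, 0.103], [0.622, 0.189, 0.101], [0.621, 0.175, 0.104], [0.62, 0.2, 0.102], [0.619, 0.187, 0.103], [0.618, 0.209, 0.1], [0.617, 0.196, 0.103], [0.616, 0
[... 307 characters left out ...]
0.603, 0.246, 0.095], [0.602, 0.272, 0.092], [0.602, 0.258, 0.092], [0.6, 0.284, 0.089], [0.6, 0.27, 0.091], [0.6, 0.257, 0.089], [0.598, 0.281, 0.09], [0.598, 0.268, 0.089], [0.596, 0.29, 0.09], [0.596, 0.277, 0.089], [0.594, 0.302, 0.089], [0.594, 0.289, 0.087], [0.592, 0.312, 0.086], [0.592, 0.298, 0.087], [0.59, 0.325, 0.084], [0.589, 0.309, 0.088], [0.588, 0.331, 0.086], [0.588, 0.315, 0.084], [0.586, 0.339, 0.084], [0.586, 0.325, 0.083], [0.584, 0.346, 0.083], [0.583, 0.332, 0.083], [0.582, 0.347, 0.081], [0.581, 0.331, 0.085], [0.577, 0.349, 0.081]]
wing scene 260 ((570.3703002929688, 38.310543060302734), (21.59566307067871, 58.313926696777344), 60.660064697265625) 0.10322609827928804
```

>>> {"method": "play_rows", "body": {
  "motion": [
    [0.374,-0.461,0,0,0,0,-0.06],
    [0.374,-0.461,0,0,0,0,-0.06],
    [0.374,-0.461,0,0,0,0,-0.06],
    [0.374,-0.461,0,0,0,0,-0.06],
    [0.374,-0.461,0,0,0,0,-0.06],
    [0.374,-0.461,0,0,0,0,-0.06],
    [0.374,-0.461,0,0,0,0,-0.06],
    [0.374,-0.461,0,0,0,0,-0.06],
    [0.374,-0.461,0,0,0,0,-0.06],
    [0.374,-0.461,0,0,0,0,-0.06],
    [0.374,-0.461,0,0,0,0,-0.06],
    [0.374,-0.461,0,0,0,0,-0.06]
  ],
  "force": 20
}}

```text
time: 2.1
eef_pos: [0.5716, 0.036, 0.2453]
tool_rot: [0.0, 0.206, 0.979, 0.0]
force: [0.8, 0.9, 0.1]
opening: 0.0402
grasp_force: 0.0
```

>>> {"method": "play_rows", "body": {
  "motion": [
    [0,0.025,-0.5,0,0,0,-0.06],
    [0,0,-0.5,0,0,0,-0.06],
    [0,0,-0.5,0,0,0,-0.06],
    [0,0,-0.19,0,0,0,-0.06],
    [0,0,0,0,0,0,-0.06],
    [0,0,0,0,0,0,-0.06]
  ]
}}

```text
time: 2.7
eef_pos: [0.5709, 0.0399, 0.1108]
tool_rot: [0.0, 0.206, 0.979, 0.0]
force: [1.1, 0.7, 0.6]
opening: 0.0403
grasp_force: 0.0
```

Run:
```python
from h import *
s=arm.get_image("scene"); save(s,"c.png",(260,130,400,250),5)
for i in range(3):
  x=arm.sense(); print(x["eef_pos"],x["force"],x["torque"],x["opening"],x["q"][5]); arm.get_image("scene")
```

```text
[0.57132901 0.03989317 0.1112718 ] [-0.72676843 -0.33918885  1.18238158] [-0.01833301 -0.01144674  0.01571523] 0.04016710207116215 0.3422007324990311
[0.57142623 0.03989403 0.11146346] [-0.28905393  0.24345535  0.32546608] [ 0.04254889  0.01886687 -0.01435177] 0.039627590023099846 0.3422487347093822
[0.57140814 0.03988574 0.11141454] [ 0.17670265 -0.11217008  0.12489812] [ 0.02304696 -0.01928001  0.02202259] 0.040139854245404116 0.34221468439752223
```

View pics/c.png

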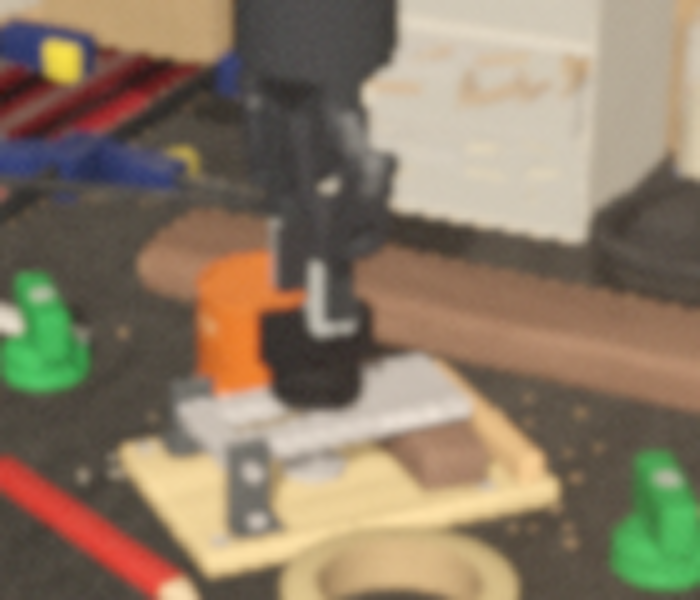

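>>> {"method": "play_rows", "body": {
  "motion": [
    [0,-0.02,-0.13,0,0,0,-0.06],
    [0,0,-0.13,0,0,0,-0.06],
    [0,0,0,0,0,0,-0.2],
    [0,0,0,0,0,0,-0.35],
    [0,0,0,0,0,0,-0.45],
    [0,0,0,0,0,0,-0.5],
    [0,0,0,0,0,0,-0.5]
  ]
}}

```text
time: 3.6
eef_pos: [0.5708, 0.0384, 0.0895]
tool_rot: [0.0, 0.206, 0.979, 0.0]
force: [-0.2, 0.3, 0.8]
opening: 0.0216
grasp_force: 0.3
```

```bash
cat > st.py <<'E'
from h import *
x=[]
for i in range(3): x.append(arm.sense()); im=arm.get_image("scene")
m=lambda k:np.round(np.mean([a[k] for a in x],0),4)
print(m("time"),m("eef_pos"),"F",m("force"),"T",m("torque"),m("opening"),m("grasp_force"),"q6",x[-1]["q"][5])
# skirt-bottom / black height: black pixels near the knob axis in scene
Y,X=np.mgrid[150:260,280:380];Y=Y.ravel();X=X.ravel();P=world(im,X,Y)
c=im["color"][Y,X].max(1); b=(c<60)&(np.hypot(P[:,0]-.57,P[:,1]-.038)<.04)&(P[:,2]>.04)&(P[:,2]<.11)
z=P[b,2]; print("n",b.sum(),"z pct",np.round(np.percentile(z,[0,2,5,10,50,98]),4), "row max",Y[b].max(), np.round(np.percentile(Y[b],[97,99]),1))
E
python3 st.py
```

```text
3.65 [0.5708 0.0384 0.0895] F [0.2515 0.9934 1.2717] T [ 0.1129 -0.0452  0.0025] 0.0215 0.309 q6 0.3393840643760492
n 70 z pct [0.0592 0.061  0.0647 0.0666 0.0852 0.1008] row max 209 [208. 209.]
```

>>> {"method": "play_rows", "body": {
  "motion": [
    [0,0.006,0,0,0,0.025,-0.52],
    [0,0,0,0,0,0.025,-0.52],
    [0,0,0,0,0,0.025,-0.52],
    [0,0,0,0,0,0,-0.52]
  ]
}}

```text
time: 4.15
eef_pos: [0.5707, 0.0388, 0.0894]
tool_rot: [0.0, 0.132, 0.991, 0.0]
force: [0.9, 0.7, 1.0]
opening: 0.0208
grasp_force: 0.3
```

```bash
python3 st.py
```

```text
4.2 [0.5707 0.0388 0.0893] F [0.6897 0.4452 0.8112] T [ 0.1191 -0.0338 -0.0177] 0.0206 0.2732 q6 0.19171132319689588
n 89 z pct [0.0618 0.063  0.0636 0.0645 0.0851 0.1062] row max 209 [208.4 209. ]
```

>>> {"method": "play_rows", "body": {
  "motion": [
    [0,0,0,0,0,0.025,-0.52],
    [0,0,0,0,0,0.025,-0.52],
    [0,0,0,0,0,-0.02,-0.52],
    [0,0,0,0,0,0.045,-0.52],
    [0,0,0,0,0,-0.02,-0.52],
    [0,0,0,0,0,0,-0.52]
  ]
}}

```text
time: 4.9
eef_pos: [0.5706, 0.0388, 0.0892]
tool_rot: [-0.0, 0.078, 0.997, -0.0]
force: [0.4, -0.7, 0.6]
opening: 0.0203
grasp_force: 0.0
```

```bash
python3 st.py
```

```text
4.95 [0.5706 0.0388 0.0893] F [-0.1513 -0.1972  0.2779] T [-0.0027  0.0378  0.0162] 0.0206 0.0 q6 0.08017563445911201
n 87 z pct [0.0606 0.0622 0.0652 0.0665 0.0848 0.1012] row max 209 [208. 209.]
```

>>> {"method": "play_rows", "body": {
  "motion": [
    [0,0,0,0,0,0.025,-0.52],
    [0,0,0,0,0,0.025,-0.52],
    [0,0,0,0,0,0.01,-0.52],
    [0,0,0,0,0,-0.02,-0.52],
    [0,0,0,0,0,0,-0.52]
  ]
}}

```text
time: 5.55
eef_pos: [0.5706, 0.0388, 0.0893]
tool_rot: [-0.0, 0.038, 0.999, -0.0]
force: [0.2, 0.7, -0.4]
opening: 0.0207
grasp_force: 0.0
```

```bash
python3 st.py
```

```text
5.6 [0.5706 0.0388 0.0893] F [-0.0051 -0.0117 -0.3859] T [-0.0276  0.0086 -0.0376] 0.0206 0.0 q6 -0.0003846960766296245
n 87 z pct [0.0621 0.0626 0.0637 0.0648 0.0827 0.1012] row max 209 [209. 209.]
```

>>> {"method": "play_rows", "body": {
  "motion": [
    [0,0,0,0,0,0.03,-0.52],
    [0,0,0,0,0,0.03,-0.52],
    [0,0,0,0,0,-0.02,-0.52],
    [0,0,0,0,0,0,-0.52]
  ]
}}

```text
time: 6.1
eef_pos: [0.5706, 0.0388, 0.0893]
tool_rot: [0.0, -0.002, 1.0, -0.0]
force: [-0.1, -0.4, 0.2]
opening: 0.0207
grasp_force: 0.0
```

```bash
python3 st.py
```

```text
6.15 [0.5706 0.0388 0.0893] F [-0.1242 -0.3198  0.008 ] T [-0.0064  0.0439  0.0334] 0.0205 0.0 q6 -0.08081162894996353
n 74 z pct [0.0605 0.0631 0.0657 0.0689 0.0859 0.101 ] row max 209 [207.8 208.3]
```

>>> {"method": "play_rows", "body": {
  "motion": [
    [0,0,0,0,0,0.03,-0.52],
    [0,0,0,0,0,0.03,-0.52],
    [0,0,0,0,0,-0.02,-0.52],
    [0,0,0,0,0,0,-0.52]
  ]
}}

```text
time: 6.65
eef_pos: [0.5706, 0.0388, 0.0893]
tool_rot: [0.0, -0.042, 0.999, -0.0]
force: [-0.2, -0.3, -0.3]
opening: 0.0206
grasp_force: 0.0
```

```bash
python3 st.py; python3 -c "
from h import *
save(arm.get_image('scene'),'d.png',(280,140,380,230),6)"
```

```text
6.7 [0.5706 0.0388 0.0893] F [-0.1715 -0.1788 -0.0632] T [-0.0328  0.011  -0.0114] 0.0206 0.0 q6 -0.16089905233658996
n 106 z pct [0.0557 0.0568 0.0588 0.0595 0.0772 0.0941] row max 211 [211. 211.]
```

View pics/d.png

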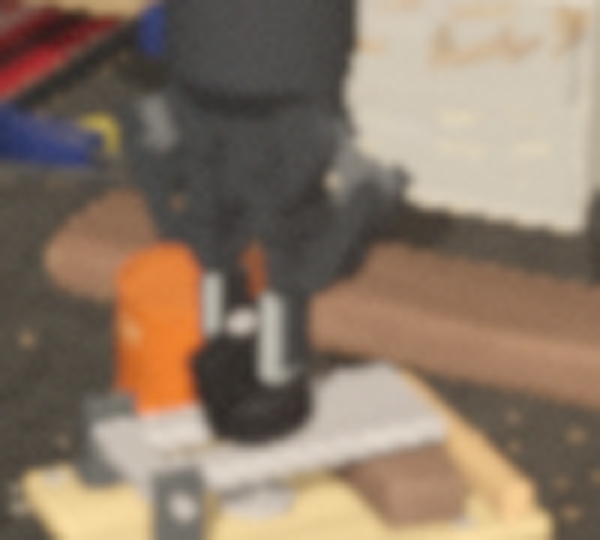

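>>> {"method": "play_rows", "body": {
  "motion": [
    [0,0,-0.05,0,0,0,-0.52],
    [0,0,0,0,0,-0.04,-0.52],
    [0,0,0,0,0,-0.04,-0.52],
    [0,0,0,0,0,-0.04,-0.52],
    [0,0,0,0,0,-0.04,-0.52],
    [0,0,0,0,0,0,-0.54],
    [0,0,0,0,0,0,-0.557],
    [0,0,0,0,0,0,-0.557]
  ]
}}

```text
time: 7.65
eef_pos: [0.5706, 0.0388, 0.0852]
tool_rot: [-0.0, 0.116, 0.993, 0.0]
force: [-0.5, 0.1, -0.2]
opening: 0.0191
grasp_force: 0.7
```

```bash
python3 st.py
```

```text
7.7 [0.5706 0.0388 0.0852] F [-0.3451  0.1505  0.3381] T [0.0694 0.0428 0.021 ] 0.019 0.5867 q6 0.1590477322374315
n 72 z pct [0.0554 0.0556 0.057  0.0582 0.0757 0.1045] row max 211 [211. 211.]
```

>>> {"method": "play_rows", "body": {
  "motion": [
    [0,0,0,0,0,-0.045,-0.557],
    [0,0,0,0,0,-0.045,-0.557],
    [0,0,0,0,0,-0.045,-0.557],
    [0,0,-0.003,0,0,-0.03,-0.557],
    [0,0,-0.003,0,0,-0.03,-0.557],
    [0,0,0,0,0,0,-0.557]
  ]
}}

```text
time: 8.4
eef_pos: [0.5706, 0.0389, 0.0847]
tool_rot: [-0.0, 0.307, 0.952, 0.0]
force: [1.5, 1.3, 0.2]
opening: 0.0187
grasp_force: 0.6
```

```bash
python3 st.py
```

```text
8.45 [0.5706 0.0389 0.0847] F [ 0.9255  1.268  -0.2889] T [ 0.2726 -0.097   0.0293] 0.019 0.649 q6 0.5481675516341693
n 39 z pct [0.0533 0.0555 0.0562 0.0575 0.0679 0.0919] row max 212 [211.  211.6]
```

>>> {"method": "play_rows", "body": {
  "motion": [
    [0,0,-0.003,0,0,-0.03,-0.557],
    [0,0,-0.003,0,0,-0.03,-0.557],
    [0,0,0,0,0,0,-0.557],
    [0,0,0,0,0,0,-0.557]
  ]
}}

```text
time: 8.95
eef_pos: [0.5707, 0.0388, 0.0844]
tool_rot: [0.0, 0.363, 0.932, -0.0]
force: [0.2, 1.2, 0.2]
opening: 0.0186
grasp_force: 0.5
```

```bash
python3 st.py
```

```text
9.0 [0.5707 0.0388 0.0844] F [ 0.0443  1.406  -0.0873] T [ 0.2356 -0.0601  0.0209] 0.0188 0.5511 q6 0.6684602086487108
n 42 z pct [0.0515 0.0527 0.0535 0.0556 0.0608 0.0861] row max 212 [211.  211.6]
```

```bash
sed -i 's/range(3)/range(6)/' st.py; python3 st.py
```

```text
9.225 [0.5707 0.0388 0.0844] F [0.0396 1.1122 0.2368] T [ 0.2333 -0.078   0.0115] 0.0189 0.607 q6 0.6698611827694664
n 30 z pct [0.0531 0.0539 0.0548 0.0554 0.0613 0.0859] row max 212 [212. 212.]
```

>>> {"method": "play_rows", "body": {
  "motion": [
    [0,0.003,-0.003,0,0,-0.03,-0.557],
    [0,0.003,-0.003,0,0,-0.03,-0.557],
    [0,0,0,0,0,0,-0.557]
  ]
}}

```text
time: 9.7
eef_pos: [0.5708, 0.0393, 0.0841]
tool_rot: [0.0, 0.419, 0.908, 0.0]
force: [0.6, 1.2, 2.4]
opening: 0.0187
grasp_force: 2.7
```

```bash
python3 st.py
```

```text
9.825 [0.5708 0.0393 0.084 ] F [1.1752 2.0711 2.7955] T [ 0.3589 -0.2613  0.0383] 0.0189 2.1715 q6 0.7899440169810236
n 32 z pct [0.0529 0.0532 0.0542 0.0551 0.0596 0.0823] row max 212 [212. 212.]
```

>>> {"method": "play_rows", "body": {
  "motion": [
    [0,0,-0.003,0,0,-0.03,-0.557],
    [0,0,0,0,0,0,-0.557]
  ]
}}

```text
time: 10.2
eef_pos: [0.5709, 0.0393, 0.0837]
tool_rot: [0.0, 0.446, 0.895, 0.0]
force: [3.3, 2.4, 2.3]
opening: 0.019
grasp_force: 4.0
```

```bash
python3 st.py
```

```text
10.325 [0.5709 0.0393 0.0837] F [3.0224 3.1813 3.4113] T [ 0.5563 -0.5602  0.0708] 0.0189 3.4879 q6 0.8500266581375417
n 23 z pct [0.0537 0.054  0.0544 0.0548 0.0605 0.0789] row max 212 [212. 212.]
```

>>> {"method": "play_rows", "body": {
  "motion": [
    [0.005,0.005,0,0,0,-0.025,-0.557],
    [0,0,0,0,0,0,-0.557]
  ]
}}

```text
time: 10.7
eef_pos: [0.571, 0.0396, 0.0836]
tool_rot: [0.0, 0.468, 0.883, -0.0]
force: [3.1, 1.7, 3.6]
opening: 0.0191
grasp_force: 4.6
```

```bash
python3 st.py
```

```text
10.825 [0.571  0.0396 0.0836] F [2.0596 1.1649 3.6014] T [ 0.2238 -0.338   0.1024] 0.019 4.1015 q6 0.9009351512304772
n 30 z pct [0.0528 0.0533 0.054  0.0551 0.0587 0.0713] row max 212 [212. 212.]
```

>>> {"method": "play_rows", "body": {
  "motion": [
    [0.003,0.003,-0.003,0,0,-0.025,-0.557],
    [0,0,0,0,0,0,-0.557]
  ]
}}

```text
time: 11.2
eef_pos: [0.5712, 0.0398, 0.0834]
tool_rot: [0.0, 0.491, 0.871, -0.0]
force: [1.6, -0.5, 5.4]
opening: 0.0187
grasp_force: 5.8
```

```bash
python3 st.py; python3 -c "
from h import *
save(arm.get_image('scene'),'e.png',(300,170,380,230),8)"
```

```text
11.325 [0.5712 0.0398 0.0834] F [0.9215 0.1376 5.425 ] T [ 0.0417 -0.1676  0.0948] 0.0188 5.3066 q6 0.9517690051933637
n 18 z pct [0.0515 0.0516 0.0518 0.0527 0.0579 0.0639] row max 212 [212. 212.]
```

View pics/e.png

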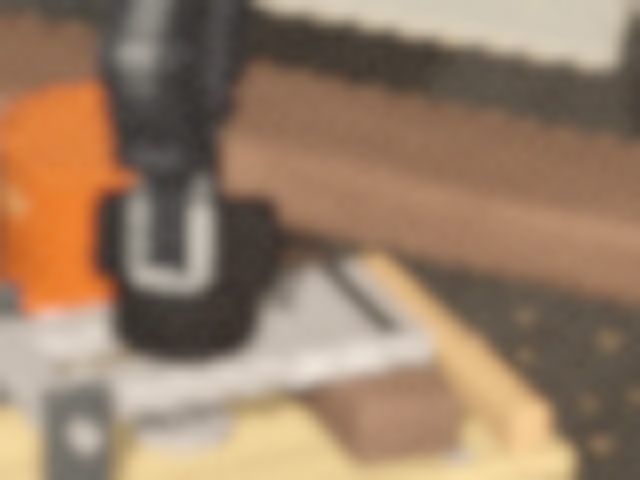

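>>> {"method": "play_rows", "body": {
  "motion": [
    [0,0,0.004,0,0,-0.025,-0.557],
    [0,0,0,0,0,0,-0.557]
  ]
}}

```text
time: 11.75
eef_pos: [0.5711, 0.0398, 0.0835]
tool_rot: [-0.0, 0.512, 0.859, -0.0]
force: [1.8, 0.1, 0.4]
opening: 0.0189
grasp_force: 7.6
```

```bash
python3 st.py
```

```text
11.875 [0.5711 0.0399 0.0835] F [ 1.9715  0.5829 -0.1566] T [ 0.0741 -0.3604  0.1508] 0.019 6.9781 q6 1.0013751133124902
n 15 z pct [0.0535 0.0538 0.0541 0.0545 0.0594 0.0654] row max 212 [211.6 211.9]
```

>>> {"method": "play_rows", "body": {
  "motion": [
    [0,0,0,0,0,-0.025,-0.557],
    [0,0,0,0,0,0,-0.557]
  ]
}}

```text
time: 12.25
eef_pos: [0.5711, 0.0399, 0.0835]
tool_rot: [-0.0, 0.533, 0.846, -0.0]
force: [2.6, -0.3, -3.8]
opening: 0.019
grasp_force: 9.0
```

```bash
python3 st.py
```

```text
12.375 [0.5711 0.0399 0.0835] F [ 2.5768  0.1755 -4.2272] T [ 0.0392 -0.5046  0.22  ] 0.019 8.406 q6 1.0514017479604065
n 27 z pct [0.0513 0.0519 0.0524 0.0529 0.0589 0.0655] row max 212 [212. 212.]
```

>>> {"method": "play_rows", "body": {
  "motion": [
    [0,0,-0.005,0,0,-0.02,-0.557],
    [0,0,0,0,0,0,-0.557]
  ]
}}

```text
time: 12.75
eef_pos: [0.5712, 0.04, 0.0833]
tool_rot: [-0.0, 0.55, 0.835, 0.0]
force: [2.7, 1.4, -1.7]
opening: 0.0189
grasp_force: 10.7
```

```bash
python3 st.py
```

```text
12.875 [0.5713 0.0399 0.0833] F [ 2.5133  0.7772 -1.1293] T [ 0.1451 -0.2815  0.3005] 0.0191 10.3399 q6 1.0915474701851742
n 20 z pct [0.0515 0.0528 0.0548 0.056  0.0585 0.0643] row max 212 [211.4 211.8]
```

>>> {"method": "play_rows", "body": {
  "motion": [
    [0,0,0,0,0,0,-0.5],
    [0,0,0,0,0,0,-0.3],
    [0,0,0,0,0,0,-0.06],
    [0,0,0,0,0,0,-0.06]
  ]
}}

```text
time: 13.45
eef_pos: [0.5712, 0.0399, 0.0833]
tool_rot: [-0.0, 0.55, 0.835, -0.0]
force: [0.2, -0.3, 0.2]
opening: 0.04
grasp_force: 0.0
```

```bash
python3 st.py
```

```text
13.575 [0.5712 0.0399 0.0833] F [ 0.022   0.1063 -0.108 ] T [ 0.0165 -0.0052 -0.0165] 0.0401 0.0 q6 1.0922711579132585
n 41 z pct [0.0524 0.0537 0.0545 0.055  0.0659 0.1071] row max 212 [212. 212.]
```

>>> {"method": "play_rows", "body": {
  "motion": [
    [0,0,0.3,0,0,0,-0.06],
    [0,0,0.5,0,0,0,-0.06],
    [0,0,0.5,0,0,0,-0.06],
    [0,0,0.5,0,0,0,-0.06],
    [-0.5,0.3,0.1,0,0,0,-0.06],
    [-0.5,0.3,0,0,0,0,-0.06],
    [-0.5,0.3,0,0,0,0,-0.06],
    [-0.5,0.3,0,0,0,0,-0.06],
    [-0.4,0.4,0,0,0,0,-0.06],
    [-0.2,0.5,0,0,0,0,-0.06],
    [0,0.5,0,0,0,0,-0.06],
    [0,0.5,0,0,0,0,-0.06]
  ]
}}

```text
time: 14.95
eef_pos: [0.3625, 0.2895, 0.2358]
tool_rot: [0.0, 0.55, 0.835, 0.0]
force: [1.5, -0.0, -0.0]
opening: 0.0401
grasp_force: 0.0
```

Run:
```python
from h import *
im=arm.get_image("top"); s=arm.get_image("scene"); save(s,"f.png",(280,160,390,250),7)
Wn=[]
for k,i in(("top",im),("scene",s)):
  Y,X=np.mgrid[100:270,220:420];P=world(i,X.ravel(),Y.ravel());g=i["color"][Y.ravel(),X.ravel()].max(1)
  n=np.hypot(P[:,0]-.571,P[:,1]-.038)<.045
  W=P[n&(P[:,2]>.078)&(P[:,2]<.12)]; r=cv2.minAreaRect((W[:,:2]*1000).astype(np.float32))
  print(k,len(W),r,"top z",np.median(W[W[:,2]>.085][:,2]),cv2.PCACompute(W[:,:2].astype(np.float32),None)[1][0])
for c,n in(("top","offcut"),("top","stain_tin"),("top","masking_roll"),("top","pencil"),("top","clamp_bar")):
  for o in arm.outline_of(c,n):
    v,u=np.nonzero(o["region"]);print(n,round(o["conf"],2),o["centre"],np.round(np.median(world(im,u,v),0),3))
print(arm.sense()["eef_pos"])
```

```text
top 226 ((570.9779052734375, 37.195491790771484), (18.08584976196289, 57.87105941772461), 27.682279586791992) top z 0.09106307618996355 [-0.4644821   0.88558245]
scene 180 ((570.5400390625, 37.50403594970703), (23.17061424255371, 56.530147552490234), 24.897485733032227) top z 0.09053740635262658 [-0.4843543  0.8748719]
offcut 0.88 [337.5, 243.3] [ 0.376 -0.025  0.016]
offcut 0.74 [305.3, 140.0] [0.63  0.046 0.034]
stain_tin 0.7 [267.1, 131.5] [0.645 0.138 0.054]
masking_roll 0.88 [368.7, 201.0] [ 0.498 -0.08   0.025]
pencil 0.69 [294.5, 210.1] [0.462 0.078 0.009]
clamp_bar 0.84 [314.5, 152.7] [0.598 0.033 0.045]
[0.36329647 0.28707977 0.23531319]
```

View pics/f.png

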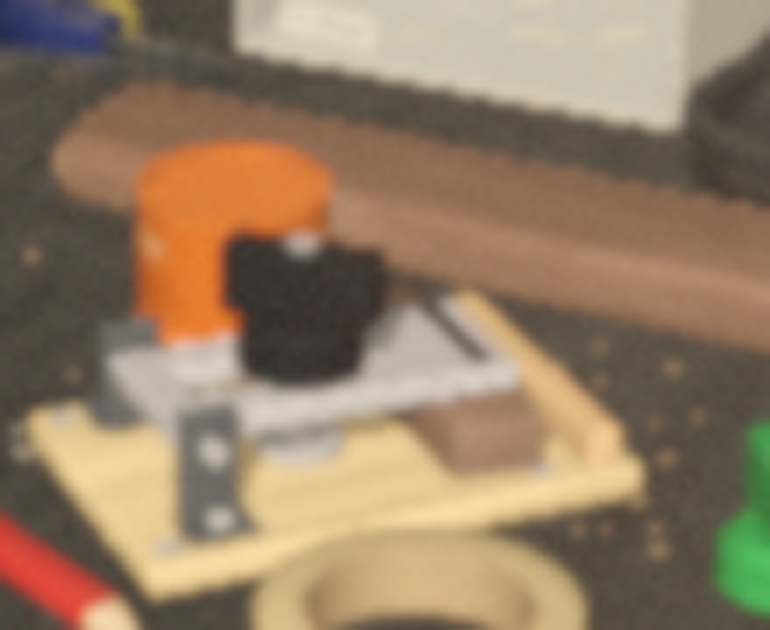

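Run:
```python
from h import *
ims=[arm.get_image("top") for _ in range(8)]
im=dict(ims[0]); D=np.stack([i["depth"] for i in ims]); im["depth"]=np.median(D,0); print("depth sd",np.median(D.std(0)[140:190,290:340]))
Y,X=np.mgrid[60:300,180:450];Y=Y.ravel();X=X.ravel();P=world(im,X,Y)
def pk(c,lo,hi,r=.04):
    Q=P[(np.hypot(P[:,0]-c[0],P[:,1]-c[1])<r)&(P[:,2]>lo)&(P[:,2]<hi)]; return Q
for n,c,lo,hi in(("black",(.571,.037),.085,.097),("gR",(.627,-.126),.04,.053),("gL",(.566,.229),.04,.053)):
    Q=pk(c,lo,hi);t=np.percentile(Q[:,2],90);T=Q[np.abs(Q[:,2]-np.median(Q[Q[:,2]>t-.003][:,2]))<.0015];print(n,len(Q),len(T),T[:,2].mean().round(5),np.round(np.percentile(Q[:,2],[50,75,90]),4))
# board axes: bar x dir; from stud and offcut
th=np.radians(-25); 
for a in(-20,-25,-28): pass
Q=P[(np.hypot(P[:,0]-.571,P[:,1]-.037)<.085)]
bar=Q[(Q[:,2]>.04)&(Q[:,2]<.052)&(np.hypot(Q[:,0]-.571,Q[:,1]-.037)>.028)]
for _ in range(4):
    A=np.c_[bar[:,0]-.571,bar[:,1]-.037,np.ones(len(bar))];k=np.linalg.lstsq(A,bar[:,2],rcond=None)[0];e=bar[:,2]-A@k;bar=bar[np.abs(e)<max(2*e.std(),.0008)]
print("bar",len(bar),"z at stud",k[2],"grad",k[:2],np.hypot(*k[:2]),np.degrees(np.arctan2(k[1],k[0])),e.std())
b=Q[(Q[:,2]>.009)&(Q[:,2]<.015)];A=np.c_[b[:,0]-.571,b[:,1]-.037,np.ones(len(b))];print("board",len(b),np.linalg.lstsq(A,b[:,2],rcond=None)[0])
o=P[(P[:,2]>.030)&(P[:,2]<.038)&(np.hypot(P[:,0]-.63,P[:,1]-.03)<.06)];print("offcut",len(o),np.median(o[:,2]))
t=P[(np.hypot(P[:,0]-.57,P[:,1]-.037)>.13)&(np.abs(P[:,2])<.004)&(P[:,0]>.45)];A=np.c_[t[:,0]-.571,t[:,1]-.037,np.ones(len(t))];print("table",np.linalg.lstsq(A,t[:,2],rcond=None)[0])
```

```text
depth sd 0.001393185
black 217 178 0.09109 [0.091  0.0915 0.0921]
gR 200 164 0.04594 [0.0457 0.0465 0.0469]
gL 181 150 0.04604 [0.0459 0.0466 0.047 ]
bar 743 z at stud 0.04534976333006607 grad [-0.01344809  0.00372293] 0.013953897735655281 164.52591680565052 0.0005835899878922844
board 1364 [-0.00028341 -0.00012562  0.01215841]
offcut 337 0.0341009373579989
table [-3.19824024e-04  5.79772121e-05  2.41292479e-04]
```

```bash
python3 -c "
from cell import arm
print(arm.hand_in())"
```

```text
the job is handed in; nothing more can be done
None
```

The knob dropped into its thread and was tightened clockwise until the bar pressed on the offcut; I let go and handed the job in at about 15 s. By camera the knob rim sits at about 45.1 mm (clamped is 45 to 46 mm), about 0.2 rad past nose contact. The last 0.04 rad of tightening read about 0.30 N m, above the 0.1 to 0.25 you gave, with no sign of a dead stop. The offcut, tin, tape roll and pencil still appear where they were.

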